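# Change over the pen-turner's trays

### The arm

A 7-joint arm with a two-finger parallel gripper is mounted at the origin on the work surface. World frame = base frame: x ahead of the robot, y to its left, z up, the work surface at z = 0. Lengths are in mm, angles in rad, forces in N, time in s.
With the tool pointing down it reaches from about 350 to 900 mm from the base axis. Payload 7.2 kg.
Tool frame: the origin (TCP) lies midway between the tips of the shut fingers; the grasp point (between the pads) lies 19 mm behind it; x points along the fingers, z is the direction in which the jaws open and shut, and the axes are right-handed (so a half turn about x gives the same grasp; the last joint's range is limited). The gripper opens to 88 mm and grips with 3 to 60 N. Pads are 20 mm wide; open, the fingers measure 115 mm over their backs; the gripper's body (75 mm by 178 mm) begins 61 mm behind the grasp point.
Start: joints at [-1.241, 0.411, -0.013, 1.596, 0.006, 1.134, -0.082], TCP at [242.129, 576.197, 222.653] pointing down, gripper open.
Joint ranges: [-2.95, 2.95], [-0.29, 1.99], [-1.47, 1.44], [0.14, 2.54], [-1.03, 4.17], [0.13, 1.85], [-2.86, 2.86]. Speed limits (rad/s): [2.39, 2.39, 3.01, 3.01, 3.14, 3.14, 3.14].

### API

Orientations are given as a rotation vector (axis times angle).
In Python, from rig import env gives the robot as it stands.
- The arm moves only by the tool apply_moves, never from a script. Its argument "commands" is a list of rows, each an object of numbers: "claw": the closure, from 0 (fully open) to 1 (shut); "tx", "ty", "tz": the shift along the tool's x, y, z in m; "wx", "wy", "wz": the turn, a rotation vector about the tool's x, y, z in degrees. A call has 1 to 12 rows; each row shifts and turns the pose as measured when the row begins, along the tool's axes as they then stand; what a row does not reach is not made up. A row lasts 1/8 s, in which the tool goes at most 62.5 mm and 10.7 degrees, less where a joint would pass 70% of its speed; a pose out of reach is approached as far as the arm can. A call with a gripper value outside its range is refused whole. The fingers move at their own pace and stop on an object; "squeeze" is the grip in N (left out, the last holds). Time passes only in rows, so rows that do not move let the fingers close. It gives the time, the measured TCP pose, the force and the opening at its end, in the units of the state.
- env.state(): the state, without advancing time (a new reading comes with each control period).
- env.grab_frame(name): name is "scene" or "top" or "wrist"; returns the picture (480x640x3 uint8, red, green, blue); there is no depth.
- env.camera_params(name): a dict with "fovy" (degrees; the focal length in pixels is half the picture's height over the tangent of half this angle, whatever the lens; pixels are square), "cx", "cy" (the principal point, pixels), "dist_coeffs" ([k1, k2, p1, p2, k3] as OpenCV has them; the pictures are not rectified), "rvec" (rotation vector, rad) and "tvec" (3), from world to camera coordinates, as OpenCV has them. Camera axes: x right, y down, z forward; pixel columns grow to the right and rows downward; lengths in mm; the calibration is good to about 2 mm. A picture is of the moment at which its call begins: read the wrist's pose just before it. camera_params takes no time and is no camera call; for the wrist camera it gives the pose at the moment of the call.
- env.sign_off(): hands the job in, once; it reports no verdict.
Trained networks look in the newest picture that a camera, given by its name, has taken for a name from the list of things; names that differ only in an ending like _2 or _b are one class to them, and where a whole thing is asked for, a point or a joint stands for the part that bears it (a point fixed in the world has none). Each returns a list of dicts, best first, with "p" (0 to 1); they miss things now and then, are a little off and sometimes report something else, mostly with a low value. They report only what shows in the picture. A call takes as long as a camera call. They do not tell look-alikes from the thing itself.
- env.regions_of(camera, target): "region" (480x640 bool, what is visible of it) and "location" ([column, row] as shares, 0 to 1, of the picture: columns of its width, rows of its height, amid what is visible of it).
- env.pinpoint(camera, target): "location" ([column, row] as shares, 0 to 1, of the picture: columns of its width, rows of its height: a listed point, or the origin of a listed thing).
The state is a dict: "t": time; "joint_positions": joint angles; "joint_velocities": joint speeds; "joint_torque": joint torques, N m; "tcp_pos": TCP position; "ee_rot": TCP orientation; "ft_force": force on the tool from outside, world axes, zero at the start; "moment": the same for the moment, N m; "gripper_width": finger opening in mm.
Only numpy, scipy, OpenCV 4.12 (cv2) and the standard library are available. Lean on these libraries where they do the work, as an engineer would, in place of code of your own. Each camera call takes 0.05 s, during which the arm holds its last target. There are 200 camera calls.

### The job

On the bench stands a low rack of three sliding trays, and the tray with the two small steel collars has been left open. With a fingertip push that tray fully home; then hook a fingertip behind the front lip of the tray with the two square wooden blanks and draw it out along its rail as far as it goes. Pinch and lift nothing, keep the third tray (with the big steel disc) shut, the contents in their trays and the things beside the rack where they are, and finish with the hand clear.

Things in the scene. Friction and masses are not known exactly. Their poses are not given: they have to be found in the camera images.
- rack: plywood board 270 x 360 x 12 mm under the three trays, fixed; origin at the centre of its underside on the bench; +x points to the back of the rack, the trays come out to -x (towards the robot). On it stand side by side, 112 mm apart along y and in any order, three grey steel sleeves with a roof (top 62 mm above the bench) over the rear 100 mm and only low guide rails in front
- bush_tray (a joint): reading of the collar tray along its rail, m: 0 = fully home, grows as it comes out towards the robot (the sleeve's -x), 0.11 = fully out at its stop. It slides against about 1.5 N of friction (plus 6 N per m/s) and stays where it is left. Starts 50 to 85 mm out
- blank_tray (a joint): reading of the blank tray along its rail, m: 0 = fully home, grows as it comes out towards the robot (the sleeve's -x), 0.11 = fully out at its stop. It slides against about 1.5 N of friction (plus 6 N per m/s) and stays where it is left. Starts 0 to 10 mm out
- disc_tray (a joint): reading of the disc tray along its rail, m: 0 = fully home, grows as it comes out towards the robot (the sleeve's -x), 0.11 = fully out at its stop. It slides against about 1.5 N of friction (plus 6 N per m/s) and stays where it is left. Starts home
- bush_lip (a point): front lip of the collar tray: upright aluminium plate 98 mm wide, 5 mm thick, 35 mm high, with a 5 mm wooden face board, 6 mm lower, on its outside. Origin: middle of its lower edge, level with the tray floor, 20 mm above the bench; z up, +x along the rail into the rack (home), -x out. Behind it (+x) is a finger well 55 mm long, 92 mm wide, then an 18 mm high divider; with the tray home the roof begins 152 mm behind the origin. Tray starts open.
- blank_lip (a point): front lip of the blank tray: upright aluminium plate 98 mm wide, 5 mm thick, 35 mm high, with a 5 mm wooden face board, 6 mm lower, on its outside. Origin: middle of its lower edge, level with the tray floor, 20 mm above the bench; z up, +x along the rail into the rack (home), -x out. Behind it (+x) is a finger well 55 mm long, 92 mm wide, then an 18 mm high divider; with the tray home the roof begins 152 mm behind the origin. Tray to draw out.
- blank_a: square wooden blank 125 x 19 x 19 mm, loose, lying lengthwise in the blank tray behind the divider, its rear part under the roof; origin: centre of its underside
- blank_b: second such blank, beside the first
- bush_a: plain steel collar, 28 mm outside, 12 mm bore, 18 mm high, standing loose in the collar tray behind the divider; origin: centre of its underside
- bush_b: second such collar, beside the first
- disc_a: solid dark steel disc 68 mm across, 18 mm thick, lying loose in the disc tray, partly under the roof; origin: centre of its underside
- glue: white plastic bottle 52 mm across, 80 mm tall, standing beside the rack on its +y side; origin: centre of its underside. Leave alone
- driver: screwdriver about 200 mm long lying on the bench beside the rack on its -y side. Leave alone
- sander: cork sanding block 100 x 60 x 35 mm lying on the bench nearer the robot than the bottle, on the rack's +y side; origin: centre of its underside. Leave alone
Not all that is in view belongs to the job. There is more than one size of the disc_a; the one meant has the size given above.

How it is judged:
By the outcome, as a careful person would: the job done as asked, in the order asked, and still so for the second after the job is handed in, with the robot touching nothing.
It also fails if it takes over 45 s, if anything falls off the work surface, if the arm or the gripper's body presses on something with over 40 N, if the wrist force passes 120 N, or if a joint passes its speed limit or range.

## Working session

There is one attempt and no reset: what is moved stays moved. The work goes in short steps, Python scripts to look and compute and a tool call to move; the robot and the scene stay as the last step left them, time stands still between calls to the robot, and variables do not carry over. Pictures are saved under pics/ and viewed, about 8 in all and at most 12, crops included, and the job is handed in when it is done.

Besides the shell and the picture viewer there is one more tool, called after "Emit:" in YAML: its name, and indented under it one key for each argument. apply_moves: Moves the arm, as the interface text tells. Its arguments: {"type":"object","properties":{"commands":{"type":"array"},"squeeze":{"type":"number"}},"required":["commands"]}

```bash
mkdir -p pics; ls
cat > h.py <<'E'
import numpy as np, cv2
from rig import env
def K(c):
    p=env.camera_params(c); f=240/np.tan(np.radians(p['fovy'])/2)
    return np.array([[f,0,p['cx']],[0,f,p['cy']],[0,0,1.]]),np.array(p['dist_coeffs'],float),cv2.Rodrigues(np.array(p['rvec'],float))[0],np.array(p['tvec'],float).ravel()
def ray(c,px):
    k,d,R,t=K(c); u=cv2.undistortPoints(np.array([[px]],float),k,d).ravel()
    v=R.T@np.array([u[0],u[1],1]); return -R.T@t, v/np.linalg.norm(v)
def onz(c,px,z):
    o,v=ray(c,px); return o+v*(z-o[2])/v[2]
def tri(rs):
    A=0;b=0
    for o,v in rs:
        P=np.eye(3)-np.outer(v,v); A=A+P; b=b+P@o
    x=np.linalg.solve(A,b); return x,[np.linalg.norm((np.eye(3)-np.outer(v,v))@(x-o)) for o,v in rs]
def proj(c,X):
    k,d,R,t=K(c); return cv2.projectPoints(np.array(X,float).reshape(-1,1,3),cv2.Rodrigues(R)[0],t,k,d)[0].reshape(-1,2)
def snap(c,n):
    im=env.grab_frame(c); cv2.imwrite(f'pics/{n}.png',im[:,:,::-1]); return im
E
python3 - <<'E'
from h import *
for c in ['scene','top']:
    snap(c,c+'0')
    for n in ['bush_lip','blank_lip','rack','bush_a','blank_a','disc_a','glue','sander','driver']:
        print(c,n,[(np.round(np.array(r['location'])*[640,480],1).tolist(),round(r['p'],2)) for r in env.pinpoint(c,n)[:4]])
    o,v=ray(c,(320,240)); print(o,v)
s=env.state(); print(s['t'],s['tcp_pos'],s['ee_rot'],s['ft_force'])
E
```

```text
pics
scene bush_lip [([352.3, 213.3], 0.95)]
scene blank_lip []
scene rack []
scene bush_a [([340.4, 256.8], 0.53), ([317.0, 254.1], 0.48)]
scene blank_a [([260.2, 268.2], 0.52)]
scene disc_a [([218.0, 153.6], 0.89), ([214.1, 236.1], 0.68), ([280.0, 163.8], 0.61)]
scene glue [([411.1, 282.9], 0.83)]
scene sander [([437.1, 233.7], 0.83)]
scene driver [([149.4, 202.7], 0.9)]
[1171.5929726   407.89724828  838.81678537] [-0.52599485 -0.37154836 -0.76503675]
top bush_lip [([311.4, 303.2], 0.64)]
top blank_lip [([360.2, 266.4], 0.64)]
top rack []
top bush_a [([288.1, 249.0], 0.71), ([308.6, 239.8], 0.47)]
top blank_a [([338.6, 196.0], 0.81), ([356.0, 194.6], 0.81)]
top disc_a [([424.8, 315.2], 0.59)]
top glue [([228.0, 270.0], 0.62)]
top sander [([231.2, 340.9], 0.77)]
top driver [([497.4, 198.2], 0.87)]
[ 387.79096378   -6.6689909  1114.03016768] [ 0.22257134  0.00934079 -0.97487166]
1.0 [242.13616661 576.17416535 222.63040199] [-0.91138565  1.3715275   0.91137227] [-0.06892646  0.07207566 -0.25239146]
```

View pics/scene0.png

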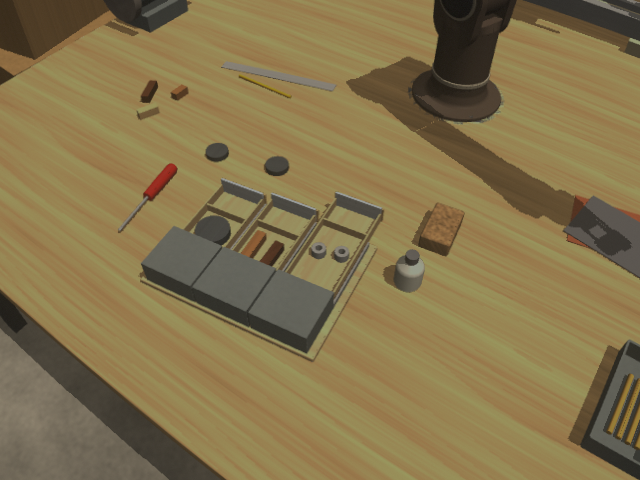

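View pics/top0.png

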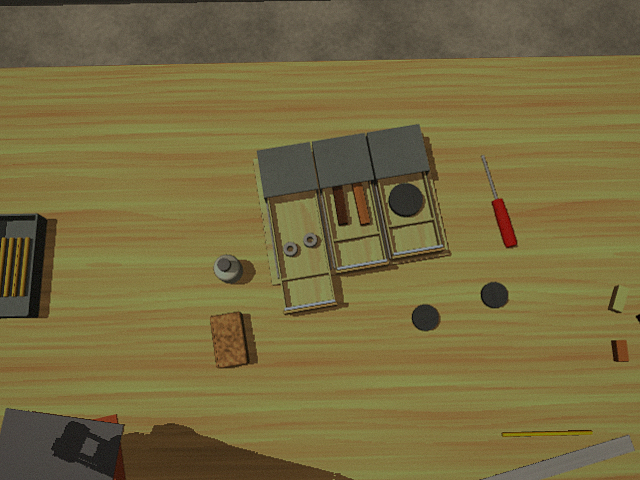

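The top view, left to right, shows the collar tray (lip at 310,308, open), the blank tray (lip at 360,268) and the disc tray (lip at 418,252). Two smaller loose discs lie at (425,317) and (495,295), with wood scraps at (620,300) and (620,350). None of those are mine. Next, one close crop for the lip corners.

Run:
```python
from h import *
a=cv2.imread('pics/top0.png')[115:325,245:455]; b=cv2.imread('pics/scene0.png')[165:355,135:395]
cv2.imwrite('pics/c1.png',cv2.resize(a,None,fx=2.85,fy=2.85,interpolation=cv2.INTER_CUBIC))
cv2.imwrite('pics/c2.png',cv2.resize(b,None,fx=3,fy=3,interpolation=cv2.INTER_CUBIC))
```

```text
(no output)
```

View pics/c1.png

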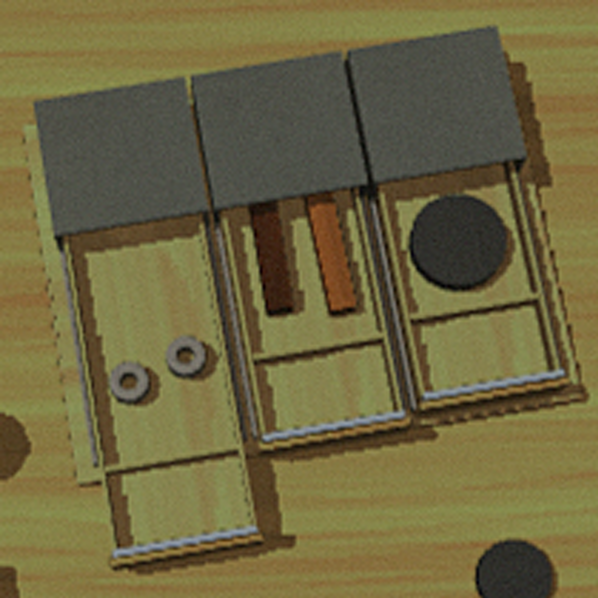

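View pics/c2.png

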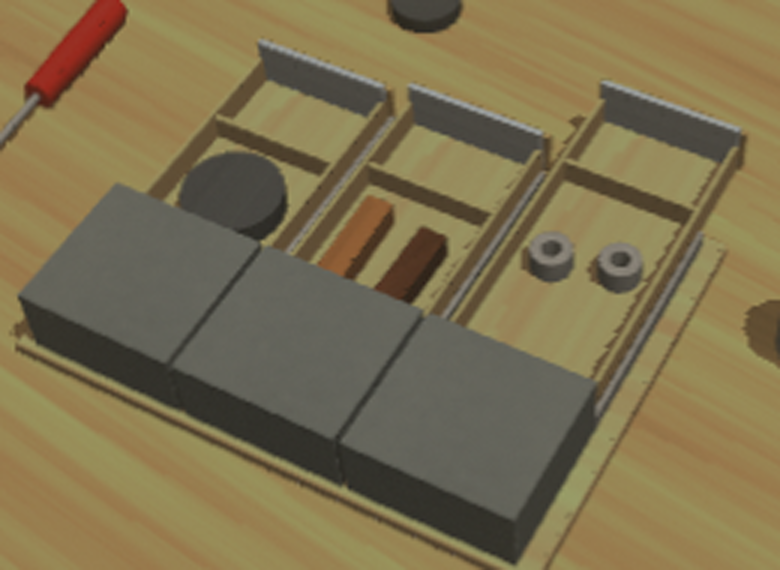

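The crops show all three lips and contents clearly. The tray choice is confirmed: two bored collars, two square blanks and one big disc. Next I triangulate the lip corners.

Run:
```python
from h import *
T=lambda p:(p[0]/2.85+245-.32,p[1]/2.85+115-.32)
S=lambda p:(p[0]/3+135-.33,p[1]/3+165-.33)
P={'colL':((114,555),(742,131)),'colR':((260,533),(602,85)),'blaL':((262,437),(545,134)),'blaR':((405,414),(411,87)),
'disL':((425,399),(388,90)),'disR':((564,376),(262,42)),'roofL':((60,236),(595,382)),'roofR':((525,160),(117,185)),'backL':((35,102),(517,518)),'backR':((498,27),(22,297))}
X={}
for n,(a,b) in P.items():
    X[n],e=tri([ray('top',T(a)),ray('scene',S(b))]); print(n,X[n].round(1),np.round(e,1), onz('top',T(a),62 if 'o' in n[:2] or 'back' in n else 55).round(1),onz('scene',S(b),62 if 'o' in n[:2] or 'back' in n else 55).round(1))
for a,b in [('colR','colL'),('blaR','blaL'),('disR','disL'),('roofR','roofL'),('backR','backL')]:
    d=X[b]-X[a]; print(a,np.linalg.norm(d).round(1),'x-axis yaw',np.degrees(np.arctan2(-d[0],d[1])).round(2))
# disc sizes
```

```text
colL [496.5  74.6  50.7] [1.8 1.8] [496.1  72.1  62. ] [505.3  81.   62. ]
colR [509.9 -23.7  45.9] [0.9 0.9] [508.5 -24.2  62. ] [522.9 -14.1  62. ]
blaL [573.3 -25.7  52.6] [1.8 1.8] [573.8 -27.3  55. ] [574.4 -22.7  55. ]
blaR [ 587.6 -123.4   50. ] [1.4 1.4] [ 587.4 -124.    55. ] [ 590.8 -118.6   55. ]
disL [ 597.4 -136.7   47.9] [2.6 2.6] [ 597.4 -138.    55. ] [ 601.6 -129.2   55. ]
disR [ 611.7 -233.2   49.3] [1.1 1.1] [ 611.2 -233.    55. ] [ 615.4 -227.5   55. ]
roofL [716.  110.5  57.4] [2.3 2.3] [715.7 108.   62. ] [717.7 114.3  62. ]
roofR [ 765.4 -215.6   56.1] [0.3 0.3] [ 763.5 -214.7   62. ] [ 768.3 -210.5   62. ]
backL [813.6 127.8  60.5] [2.2 2.2] [814.1 125.7  62. ] [813.3 130.3  62. ]
backR [ 863.7 -200.6   57. ] [2.5 2.5] [ 863.1 -201.7   62. ] [ 864.7 -194.1   62. ]
colR 99.3 x-axis yaw 7.79
blaR 98.7 x-axis yaw 8.31
disR 97.7 x-axis yaw 8.45
roofR 329.8 x-axis yaw 8.6
backR 332.2 x-axis yaw 8.66
```

```bash
cat >> h.py <<'E'
yaw=np.radians(8.5); ux=np.array([np.cos(yaw),np.sin(yaw),0]); uy=np.array([-np.sin(yaw),np.cos(yaw),0])
def info(*targets):
    s=env.state(); R=cv2.Rodrigues(np.array(s['ee_rot'],float))[0]; p=np.array(s['tcp_pos'])
    print('t',round(s['t'],2),'tcp',p.round(1),'F',np.round(s['ft_force'],1),'w',round(s['gripper_width'],1),'q',np.round(s['joint_positions'],2))
    print('R',R.round(3).tolist())
    zz=R[:,2]; a=min([uy,-uy],key=lambda d:-d@zz)
    print('turn wx deg',np.degrees(np.arctan2(np.cross(zz,a)@R[:,0],zz@a)).round(1),'rack coords ux,uy',(p@ux).round(1),(p@uy).round(1))
    print('unit tool-move for +ux',(R.T@ux).round(3),'+uy',(R.T@uy).round(3))
    for T in targets: print(T,'tool shift mm',(R.T@(np.array(T)-p)).round(1))
E
python3 - <<'E'
from h import *
lip=np.array([503,26,0])
info((lip-60*ux+[0,0,222]), lip-60*ux+[0,0,32])
E
```

```text
t 1.0 tcp [242.1 576.2 222.6] F [-0.1  0.1 -0.3] w 88.1 q [-1.24  0.41 -0.01  1.6   0.01  1.13 -0.08]
R [[0.0, -0.922, 0.387], [-0.0, 0.387, 0.922], [-1.0, -0.0, -0.0]]
turn wx deg -31.3 rack coords ux,uy 324.6 534.1
unit tool-move for +ux [ 0.    -0.855  0.519] +uy [-0.     0.519  0.855]
[443.6590482   17.13143533 222.        ] tool shift mm [   0.6 -402.4 -437.3]
[443.6590482   17.13143533  32.        ] tool shift mm [ 190.6 -402.4 -437.3]
```

Emit:
apply_moves:
  commands:
    - {"claw":1,"ty":-0.04,"tz":-0.0435}
    - {"claw":1,"ty":-0.04,"tz":-0.0435}
    - {"claw":1,"ty":-0.04,"tz":-0.0435}
    - {"claw":1,"ty":-0.04,"tz":-0.0435}
    - {"claw":1,"ty":-0.04,"tz":-0.0435}
    - {"claw":1,"ty":-0.04,"tz":-0.0435}
    - {"claw":1,"ty":-0.04,"tz":-0.0435}
    - {"claw":1,"ty":-0.04,"tz":-0.0435}
    - {"claw":1,"wx":-8}
    - {"claw":1,"wx":-8}
    - {"claw":1,"wx":-8}
    - {"claw":1,"wx":-7.3}
  squeeze: 10

```text
invalid input
```

Run:
```python
from h import *
lip=np.array([503,26,0])
info((lip-60*ux+[0,0,120]), lip-60*ux+[0,0,32])
```

```text
t 1.0 tcp [242.1 576.2 222.6] F [-0.1  0.1 -0.3] w 88.1 q [-1.24  0.41 -0.01  1.6   0.01  1.13 -0.08]
R [[0.0, -0.922, 0.387], [-0.0, 0.387, 0.922], [-1.0, -0.0, -0.0]]
turn wx deg -31.3 rack coords ux,uy 324.6 534.1
unit tool-move for +ux [ 0.    -0.855  0.519] +uy [-0.     0.519  0.855]
[443.6590482   17.13143533 120.        ] tool shift mm [ 102.6 -402.4 -437.3]
[443.6590482   17.13143533  32.        ] tool shift mm [ 190.6 -402.4 -437.3]
```

Emit:
apply_moves:
  commands:
    - {"claw":1,"tx":0,"ty":-0.04,"tz":-0.0435,"wx":0,"wy":0,"wz":0}
  squeeze: 10

```text
t: 1.12
tcp_pos: [259.8, 523.0, 221.9]
ee_rot: [-0.914, 1.37, 0.917]
ft_force: [0.6, -0.5, 0.7]
gripper_width: 81.0
```

All keys are needed in every row.

Emit:
apply_moves:
  commands:
    - {"claw":1,"tx":0,"ty":-0.04,"tz":-0.0435,"wx":0,"wy":0,"wz":0}
    - {"claw":1,"tx":0,"ty":-0.04,"tz":-0.0435,"wx":0,"wy":0,"wz":0}
    - {"claw":1,"tx":0,"ty":-0.04,"tz":-0.0435,"wx":0,"wy":0,"wz":0}
    - {"claw":1,"tx":0,"ty":-0.04,"tz":-0.0435,"wx":0,"wy":0,"wz":0}
    - {"claw":1,"tx":0,"ty":-0.04,"tz":-0.0435,"wx":0,"wy":0,"wz":0}
    - {"claw":1,"tx":0,"ty":-0.04,"tz":-0.0435,"wx":0,"wy":0,"wz":0}
    - {"claw":1,"tx":0,"ty":-0.04,"tz":-0.0435,"wx":0,"wy":0,"wz":0}
    - {"claw":1,"tx":0,"ty":0,"tz":0,"wx":-8,"wy":0,"wz":0}
    - {"claw":1,"tx":0,"ty":0,"tz":0,"wx":-8,"wy":0,"wz":0}
    - {"claw":1,"tx":0,"ty":0,"tz":0,"wx":-8,"wy":0,"wz":0}
    - {"claw":1,"tx":0,"ty":0,"tz":0,"wx":-7,"wy":0,"wz":0}

```text
t: 2.5
tcp_pos: [407.9, 117.5, 223.6]
ee_rot: [-1.323, 1.122, 1.322]
ft_force: [-1.0, 0.4, -0.2]
gripper_width: 0.5
```

Run:
```python
from h import *
lip=np.array([503,26,0])
info((lip-60*ux+[0,0,120]), lip-60*ux+[0,0,32])
```

```text
t 2.5 tcp [407.9 117.5 223.6] F [-1.   0.4 -0.2] w 0.5 q [-0.64  0.05  0.26  2.07 -0.02  1.02  1.36]
R [[0.006, -0.988, -0.156], [0.006, -0.156, 0.988], [-1.0, -0.007, 0.005]]
turn wx deg 0.5 rack coords ux,uy 420.8 55.9
unit tool-move for +ux [ 0.007 -1.    -0.008] +uy [ 0.005 -0.008  1.   ]
[443.6590482   17.13143533 120.        ] tool shift mm [ 103.2  -18.9 -105.2]
[443.6590482   17.13143533  32.        ] tool shift mm [ 191.2  -18.3 -105.7]
```

Emit:
apply_moves:
  commands:
    - {"claw":1,"tx":0,"ty":0,"tz":-0.05,"wx":0,"wy":0,"wz":0}
    - {"claw":1,"tx":0,"ty":-0.015,"tz":-0.05,"wx":0,"wy":0,"wz":0}
    - {"claw":1,"tx":0.04,"ty":0,"tz":-0.005,"wx":0.5,"wy":0,"wz":0}
    - {"claw":1,"tx":0.05,"ty":0,"tz":0,"wx":0,"wy":0,"wz":0}
    - {"claw":1,"tx":0.05,"ty":0,"tz":0,"wx":0,"wy":0,"wz":0}
    - {"claw":1,"tx":0.03,"ty":0,"tz":0,"wx":0,"wy":0,"wz":0}
    - {"claw":1,"tx":0.01,"ty":0,"tz":0,"wx":0,"wy":0,"wz":0}

```text
t: 3.38
tcp_pos: [446.2, 15.0, 41.7]
ee_rot: [-1.322, 1.116, 1.31]
ft_force: [0.5, 0.9, -0.0]
gripper_width: 0.6
```

Run:
```python
from h import *
lip=np.array([503,26,0])
info(lip-20*ux+[0,0,32])
snap('wrist','w1')
```

```text
t 3.38 tcp [446.2  15.   41.7] F [ 0.5  0.9 -0. ] w 0.6 q [-0.4   0.38  0.32  2.22 -0.23  0.56  1.82]
R [[0.017, -0.988, -0.15], [0.008, -0.15, 0.989], [-1.0, -0.018, 0.006]]
turn wx deg 0.1 rack coords ux,uy 443.5 -51.1
unit tool-move for +ux [ 0.018 -1.    -0.003] +uy [ 0.006 -0.003  1.   ]
[483.21968273  23.04381178  32.        ] tool shift mm [ 10.4 -37.6   2.3]
```

Emit:
apply_moves:
  commands:
    - {"claw":1,"tx":0.007,"ty":-0.012,"tz":0.001,"wx":0,"wy":0,"wz":0}
    - {"claw":1,"tx":0.001,"ty":-0.012,"tz":0,"wx":0,"wy":0,"wz":0}
    - {"claw":1,"tx":0,"ty":-0.008,"tz":0,"wx":0,"wy":0,"wz":0}
    - {"claw":1,"tx":0,"ty":-0.008,"tz":0,"wx":0,"wy":0,"wz":0}
    - {"claw":1,"tx":0,"ty":-0.008,"tz":0,"wx":0,"wy":0,"wz":0}

```text
t: 4.05
tcp_pos: [498.6, 24.5, 37.1]
ee_rot: [-1.324, 1.112, 1.308]
ft_force: [-2.1, -0.7, -1.3]
gripper_width: 0.6
```

Run:
```python
from h import *
info()
```

```text
t 4.05 tcp [498.6  24.5  37.1] F [-2.1 -0.7 -1.3] w 0.6 q [-0.39  0.46  0.31  2.1  -0.25  0.6   1.82]
R [[0.02, -0.988, -0.151], [0.01, -0.151, 0.989], [-1.0, -0.021, 0.006]]
turn wx deg 0.2 rack coords ux,uy 496.7 -49.4
unit tool-move for +ux [ 0.021 -1.    -0.003] +uy [ 0.007 -0.003  1.   ]
```

Emit:
apply_moves:
  commands:
    - {"claw":1,"tx":0.001,"ty":-0.008,"tz":0,"wx":0,"wy":0,"wz":0}
    - {"claw":1,"tx":0.001,"ty":-0.008,"tz":0,"wx":0,"wy":0,"wz":0}
    - {"claw":1,"tx":0.001,"ty":-0.008,"tz":0,"wx":0,"wy":0,"wz":0}
    - {"claw":1,"tx":0.001,"ty":-0.008,"tz":0,"wx":0,"wy":0,"wz":0}
    - {"claw":1,"tx":0.001,"ty":-0.007,"tz":0,"wx":0,"wy":0,"wz":0}

```text
t: 4.68
tcp_pos: [539.7, 30.9, 32.9]
ee_rot: [-1.323, 1.112, 1.308]
ft_force: [-2.0, 0.3, 1.2]
gripper_width: 0.7
```

Run:
```python
from h import *
info()
```

```text
t 4.67 tcp [539.7  30.9  32.9] F [-2.   0.3  1.2] w 0.7 q [-0.37  0.52  0.3   2.   -0.26  0.64  1.82]
R [[0.02, -0.988, -0.151], [0.01, -0.151, 0.989], [-1.0, -0.021, 0.007]]
turn wx deg 0.2 rack coords ux,uy 538.3 -49.3
unit tool-move for +ux [ 0.021 -1.    -0.003] +uy [ 0.007 -0.003  1.   ]
```

Roughly 15–17 mm are left, so I take slower steps.

Emit:
apply_moves:
  commands:
    - {"claw":1,"tx":0,"ty":-0.005,"tz":0,"wx":0,"wy":0,"wz":0}
    - {"claw":1,"tx":0,"ty":-0.005,"tz":0,"wx":0,"wy":0,"wz":0}
    - {"claw":1,"tx":0,"ty":-0.004,"tz":0,"wx":0,"wy":0,"wz":0}

```text
t: 5.05
tcp_pos: [554.3, 33.1, 32.9]
ee_rot: [-1.323, 1.113, 1.309]
ft_force: [-1.5, -0.6, -0.7]
gripper_width: 0.6
```

Emit:
apply_moves:
  commands:
    - {"claw":1,"tx":0,"ty":-0.003,"tz":0,"wx":0,"wy":0,"wz":0}
    - {"claw":1,"tx":0,"ty":-0.003,"tz":0,"wx":0,"wy":0,"wz":0}

```text
t: 5.3
tcp_pos: [556.7, 33.5, 32.3]
ee_rot: [-1.319, 1.119, 1.314]
ft_force: [-14.0, -1.4, 10.4]
gripper_width: 0.2
```

Emit:
apply_moves:
  commands:
    - {"claw":1,"tx":0,"ty":-0.003,"tz":0,"wx":0,"wy":0,"wz":0}

```text
t: 5.42
tcp_pos: [556.7, 33.5, 31.9]
ee_rot: [-1.316, 1.123, 1.319]
ft_force: [-10.0, -1.7, 6.6]
gripper_width: 0.3
```

Emit:
apply_moves:
  commands:
    - {"claw":1,"tx":0,"ty":0.015,"tz":0,"wx":0,"wy":0,"wz":0}
    - {"claw":1,"tx":0,"ty":0.02,"tz":0,"wx":0,"wy":0,"wz":0}
    - {"claw":1,"tx":-0.05,"ty":0,"tz":0,"wx":0,"wy":0,"wz":0}
    - {"claw":1,"tx":-0.05,"ty":0,"tz":0,"wx":0,"wy":0,"wz":0}
    - {"claw":1,"tx":0,"ty":0,"tz":0,"wx":0,"wy":0,"wz":0}

```text
t: 6.05
tcp_pos: [522.9, 27.3, 135.0]
ee_rot: [-1.318, 1.12, 1.315]
ft_force: [-0.1, 0.1, -0.4]
gripper_width: 0.5
```

Run:
```python
from h import *
u,v=592,-160.5
info(u*ux+v*uy+[0,0,130])
im=snap('top','top1'); im=snap('wrist','w2')
a=cv2.imread('pics/top1.png')[115:325,225:455]; b=cv2.imread('pics/w2.png')
a=cv2.resize(a,None,fx=2,fy=2,interpolation=cv2.INTER_CUBIC); b=cv2.resize(b,(340,255))
o=np.zeros((420,800,3),np.uint8); o[:,:460]=a; o[:255,460:]=b; cv2.imwrite('pics/m1.png',o)
```

```text
t 6.05 tcp [522.9  27.3 135. ] F [-0.1  0.1 -0.4] w 0.5 q [-0.44  0.34  0.37  1.97 -0.17  0.85  1.75]
R [[0.01, -0.989, -0.15], [0.009, -0.15, 0.989], [-1.0, -0.011, 0.008]]
turn wx deg 0.1 rack coords ux,uy 521.2 -50.3
unit tool-move for +ux [ 0.011 -1.    -0.003] +uy [ 0.008 -0.002  1.   ]
[609.2208016  -71.23387468 130.        ] tool shift mm [   4.9  -70.5 -110.4]
```

View pics/m1.png

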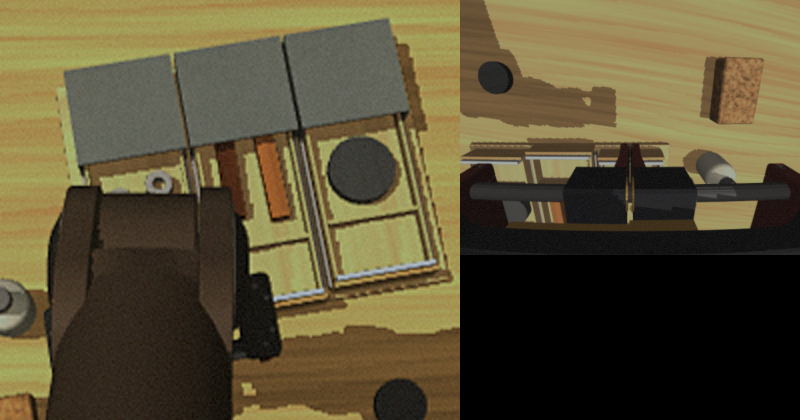

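The collar tray now lies level with the blank tray, and the arm hides part of it. Next I go above the blank tray's well.

Emit:
apply_moves:
  commands:
    - {"claw":1,"tx":0,"ty":-0.03,"tz":-0.045,"wx":0,"wy":0,"wz":0.4}
    - {"claw":1,"tx":0,"ty":-0.03,"tz":-0.045,"wx":0,"wy":0,"wz":0}
    - {"claw":1,"tx":0,"ty":-0.009,"tz":-0.019,"wx":0,"wy":0,"wz":0}
    - {"claw":1,"tx":0,"ty":0,"tz":0,"wx":0,"wy":0,"wz":0}

```text
t: 6.65
tcp_pos: [604.9, -69.9, 124.6]
ee_rot: [-1.311, 1.132, 1.335]
ft_force: [-1.2, -0.0, 0.4]
gripper_width: 0.5
```

Run:
```python
from h import *
u,v=592,-160.5
info(u*ux+v*uy+[0,0,32])
snap('scene','s2')
snap('wrist','w3')
a=cv2.imread('pics/s2.png')[145:345,135:395]; b=cv2.imread('pics/w3.png')
a=cv2.resize(a,None,fx=2,fy=2,interpolation=cv2.INTER_CUBIC); b=cv2.resize(b,(280,210))
o=np.zeros((400,800,3),np.uint8); o[:,:520]=a; o[:210,520:]=b; cv2.imwrite('pics/m2.png',o)
```

```text
t 6.65 tcp [604.9 -69.9 124.6] F [-1.2 -0.   0.4] w 0.5 q [-0.24  0.51  0.38  1.75 -0.23  0.94  1.97]
R [[-0.011, -0.988, -0.155], [0.008, -0.155, 0.988], [-1.0, 0.009, 0.01]]
turn wx deg 0.4 rack coords ux,uy 588.0 -158.5
unit tool-move for +ux [-0.009 -1.    -0.007] +uy [ 0.01  -0.007  1.   ]
[609.2208016  -71.23387468  32.        ] tool shift mm [92.5 -4.9 -2.9]
```

View pics/m2.png

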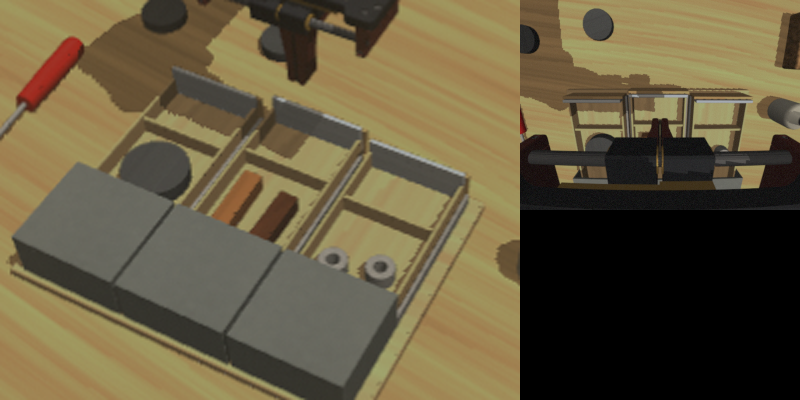

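The collar tray is home with both collars standing. The fingers are above the blank tray's well, so I descend.

Emit:
apply_moves:
  commands:
    - {"claw":1,"tx":0.03,"ty":-0.005,"tz":-0.002,"wx":0,"wy":0,"wz":0}
    - {"claw":1,"tx":0.03,"ty":0,"tz":0,"wx":0,"wy":0,"wz":0}
    - {"claw":1,"tx":0.02,"ty":0,"tz":0,"wx":0,"wy":0,"wz":0}
    - {"claw":1,"tx":0.008,"ty":0,"tz":0,"wx":0,"wy":0,"wz":0}

```text
t: 7.25
tcp_pos: [606.3, -59.5, 35.5]
ee_rot: [-1.314, 1.122, 1.344]
ft_force: [0.4, 0.2, 0.8]
gripper_width: 0.8
```

Run:
```python
from h import *
info()
```

```text
t 7.25 tcp [606.3 -59.5  35.5] F [0.4 0.2 0.8] w 0.8 q [-0.21  0.62  0.33  1.8  -0.29  0.78  2.01]
R [[-0.011, -0.986, -0.165], [0.014, -0.165, 0.986], [-1.0, 0.008, 0.016]]
turn wx deg 1.0 rack coords ux,uy 590.8 -148.5
unit tool-move for +ux [-0.009 -1.    -0.017] +uy [ 0.016 -0.017  1.   ]
```

Emit:
apply_moves:
  commands:
    - {"claw":1,"tx":0.004,"ty":0,"tz":-0.008,"wx":1,"wy":0.5,"wz":0}
    - {"claw":1,"tx":0,"ty":0.006,"tz":-0.003,"wx":0,"wy":0,"wz":0}
    - {"claw":1,"tx":0,"ty":0.006,"tz":0,"wx":0,"wy":0,"wz":0}
    - {"claw":1,"tx":0,"ty":0.006,"tz":0,"wx":0,"wy":0,"wz":0}
    - {"claw":1,"tx":0,"ty":0.007,"tz":0,"wx":0,"wy":0,"wz":0}

```text
t: 7.88
tcp_pos: [583.4, -73.4, 33.7]
ee_rot: [-1.311, 1.134, 1.324]
ft_force: [2.1, -0.8, -1.6]
gripper_width: 0.3
```

Run:
```python
from h import *
info()
```

```text
t 7.88 tcp [583.4 -73.4  33.7] F [ 2.1 -0.8 -1.6] w 0.3 q [-0.2   0.59  0.34  1.87 -0.29  0.74  2.02]
R [[-0.005, -0.989, -0.148], [0.006, -0.148, 0.989], [-1.0, 0.004, 0.006]]
turn wx deg 0.0 rack coords ux,uy 566.2 -158.8
unit tool-move for +ux [-0.004 -1.    -0.   ] +uy [ 0.006 -0.     1.   ]
```

Emit:
apply_moves:
  commands:
    - {"claw":1,"tx":0,"ty":0.007,"tz":0,"wx":0,"wy":0,"wz":0}
    - {"claw":1,"tx":0,"ty":0.008,"tz":0,"wx":0,"wy":0,"wz":0}
    - {"claw":1,"tx":0,"ty":0.008,"tz":0,"wx":0,"wy":0,"wz":0}
    - {"claw":1,"tx":0,"ty":0.008,"tz":0,"wx":0,"wy":0,"wz":0}
    - {"claw":1,"tx":0,"ty":0.008,"tz":0,"wx":0,"wy":0,"wz":0}

```text
t: 8.5
tcp_pos: [542.5, -79.6, 34.2]
ee_rot: [-1.312, 1.134, 1.323]
ft_force: [2.8, -0.1, -1.7]
gripper_width: 0.5
```

Run:
```python
from h import *
info()
```

```text
t 8.5 tcp [542.5 -79.6  34.2] F [ 2.8 -0.1 -1.7] w 0.5 q [-0.2   0.54  0.34  1.96 -0.28  0.69  2.04]
R [[-0.004, -0.989, -0.148], [0.005, -0.148, 0.989], [-1.0, 0.003, 0.006]]
turn wx deg 0.0 rack coords ux,uy 524.8 -159.0
unit tool-move for +ux [-0.003 -1.    -0.   ] +uy [ 0.006 -0.     1.   ]
```

Emit:
apply_moves:
  commands:
    - {"claw":1,"tx":0,"ty":0.008,"tz":0,"wx":0,"wy":0,"wz":0}
    - {"claw":1,"tx":0,"ty":0.008,"tz":0,"wx":0,"wy":0,"wz":0}
    - {"claw":1,"tx":0,"ty":0.008,"tz":0,"wx":0,"wy":0,"wz":0}
    - {"claw":1,"tx":0,"ty":0.007,"tz":0,"wx":0,"wy":0,"wz":0}
    - {"claw":1,"tx":0,"ty":0.005,"tz":0,"wx":0,"wy":0,"wz":0}
    - {"claw":1,"tx":0,"ty":0.005,"tz":0,"wx":0,"wy":0,"wz":0}

```text
t: 9.25
tcp_pos: [499.0, -86.2, 34.5]
ee_rot: [-1.312, 1.134, 1.323]
ft_force: [1.8, 0.2, -1.5]
gripper_width: 0.4
```

Emit:
apply_moves:
  commands:
    - {"claw":1,"tx":0,"ty":0.004,"tz":0,"wx":0,"wy":0,"wz":0}
    - {"claw":1,"tx":0,"ty":0.003,"tz":0,"wx":0,"wy":0,"wz":0}

```text
t: 9.5
tcp_pos: [496.7, -86.7, 35.4]
ee_rot: [-1.318, 1.127, 1.316]
ft_force: [12.5, 2.2, -8.1]
gripper_width: 0.8
```

Emit:
apply_moves:
  commands:
    - {"claw":1,"tx":0,"ty":0.003,"tz":0,"wx":0,"wy":0,"wz":0}
    - {"claw":1,"tx":0,"ty":0.003,"tz":0,"wx":0,"wy":0,"wz":0}

```text
t: 9.75
tcp_pos: [496.9, -86.7, 36.4]
ee_rot: [-1.326, 1.119, 1.307]
ft_force: [9.8, 1.7, -7.5]
gripper_width: 0.7
```

It is at the stop: the force jumped to 12 N and motion ceased. I ease off, lift straight out and move away towards the robot.

Emit:
apply_moves:
  commands:
    - {"claw":1,"tx":0,"ty":-0.012,"tz":0,"wx":0,"wy":0,"wz":0}
    - {"claw":1,"tx":-0.03,"ty":0,"tz":0,"wx":0,"wy":0,"wz":0}
    - {"claw":1,"tx":-0.05,"ty":0,"tz":0,"wx":0,"wy":0,"wz":0}
    - {"claw":1,"tx":-0.05,"ty":0,"tz":0,"wx":0,"wy":0,"wz":0}
    - {"claw":1,"tx":-0.04,"ty":0,"tz":0.04,"wx":0,"wy":0,"wz":0}
    - {"claw":1,"tx":0,"ty":0.02,"tz":0.055,"wx":0,"wy":0,"wz":0}
    - {"claw":1,"tx":0,"ty":0.02,"tz":0.055,"wx":0,"wy":0,"wz":0}
    - {"claw":1,"tx":0,"ty":0,"tz":0.055,"wx":0,"wy":0,"wz":0}
    - {"claw":1,"tx":0,"ty":0,"tz":0.055,"wx":0,"wy":0,"wz":0}
    - {"claw":1,"tx":0,"ty":0,"tz":0.055,"wx":0,"wy":0,"wz":0}
    - {"claw":1,"tx":0,"ty":0,"tz":0.055,"wx":0,"wy":0,"wz":0}
    - {"claw":1,"tx":0,"ty":0,"tz":0,"wx":0,"wy":0,"wz":0}

```text
t: 11.25
tcp_pos: [407.7, 284.3, 212.7]
ee_rot: [-1.32, 1.13, 1.311]
ft_force: [-0.1, -0.4, -0.0]
gripper_width: 0.6
```

Run:
```python
from h import *
info()
snap('scene','s3'); snap('top','t3')
a=cv2.imread('pics/s3.png')[145:345,135:395]; b=cv2.imread('pics/t3.png')[115:335,225:455]
a=cv2.resize(a,None,fx=1.5,fy=1.5,interpolation=cv2.INTER_CUBIC); b=cv2.resize(b,None,fx=1.8,fy=1.8,interpolation=cv2.INTER_CUBIC)
o=np.zeros((400,804,3),np.uint8); o[:300,:390]=a; o[:396,390:]=b[:,:414]; cv2.imwrite('pics/m3.png',o[:,:800])
```

```text
t 11.25 tcp [407.7 284.3 212.7] F [-0.1 -0.4 -0. ] w 0.6 q [-0.86  0.2   0.17  1.93 -0.03  1.01  1.05]
R [[0.008, -0.989, -0.146], [0.001, -0.146, 0.989], [-1.0, -0.008, -0.0]]
turn wx deg -0.1 rack coords ux,uy 445.2 220.9
unit tool-move for +ux [ 0.008 -1.     0.001] +uy [-0.     0.001  1.   ]
```

View pics/m3.png

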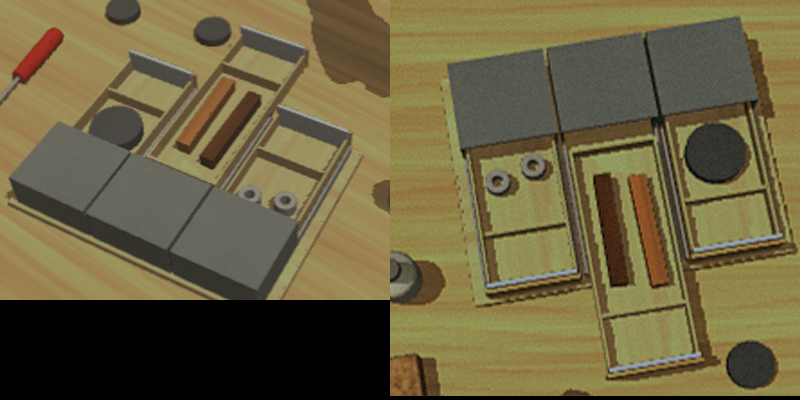

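All looks right: collar tray in line with the disc tray, blank tray fully out, contents inside. Now the numbers, using the lip ends in the top view: collar (487,287)-(578,274), blank (609,371)-(701,357), disc (693,249)-(782,236).

Run:
```python
from h import *
for n,a,b in [('collar',(487,287),(578,274)),('blank',(609,371),(701,357)),('disc',(693,249),(782,236))]:
    m=np.mean([onz('top',((p[0]-390)/1.8+224.8,p[1]/1.8+114.8),55) for p in (a,b)],0); print(n,m.round(1),'ux',(m@ux).round(1))
for c,z0 in [('top','top0'),('scene','scene0')]:
    A=cv2.imread(f'pics/{z0}.png'); B=cv2.imread(f"pics/{'t3' if c=='top' else 's3'}.png")
    for n in ['glue','sander','driver']:
        print(c,n,[(np.round(np.array(r['location'])*[640,480],1).tolist()) for r in env.pinpoint(c,n)[:1]])
```

```text
collar [570.2  35.3  55. ] ux 569.1
blank [478.9 -91.5  55. ] ux 460.2
disc [ 606.5 -185.    55. ] ux 572.5
top glue [[225.5, 271.6]]
top sander [[228.2, 341.9]]
top driver [[496.8, 196.8]]
scene glue [[407.4, 280.0]]
scene sander [[439.8, 236.3]]
scene driver [[146.2, 200.6]]
```

Collar and disc lips differ by about 3 mm in this rough reading. I measure more precisely from intensity profiles along the rail direction.

Run:
```python
from h import *
def prof(im,c,v,u,z,ya):
    a=np.array([np.cos(ya),np.sin(ya),0]);b=np.array([-np.sin(ya),np.cos(ya),0])
    P=np.array([x*a+v*b+[0,0,z] for x in u]); q=proj(c,P).astype(np.float32)
    return cv2.remap(im,q[:,0].reshape(1,-1),q[:,1].reshape(1,-1),cv2.INTER_LINEAR)[0].astype(float)
ya=np.radians(8.6)
for c,f0 in [('top','t3'),('scene','s3')]:
    im=cv2.imread(f'pics/{f0}.png'); blue=im[:,:,0]; g=im[:,:,2]
    for n,v0,u0 in [('collar',-50,570),('blank',-161,461),('disc',-274,572)]:
        u=np.arange(u0-20,u0+20,.5); r=[];pk=[]
        for v in np.arange(v0-30,v0+31,3):
            p=prof(blue,c,v,u,55,ya); w=np.clip(p-np.median(p)-.5*(p.max()-np.median(p)),0,None); pk.append((w*u).sum()/w.sum())
            ur=np.arange(705,735,.5); q=prof(g,c,v,ur,62,ya); q=cv2.GaussianBlur(q.reshape(1,-1),(9,1),0)[0]; d=np.abs(np.diff(q)); r.append(ur[d.argmax()])
        s=np.polyfit(np.arange(v0-30,v0+31,3),pk,1)[0]
        print(c,n,'lip',np.median(pk).round(2),np.std(pk).round(2),'slope deg',np.degrees(s).round(2),'roof',np.median(r).round(2),np.std(r).round(2),'diff',(np.median(r)-np.median(pk)).round(2))
```

```text
top collar lip 572.38 0.27 slope deg 0.02 roof 708.0 0.52 diff 135.62
top blank lip 462.31 0.28 slope deg 0.12 roof 706.5 8.16 diff 244.19
top disc lip 572.39 0.31 slope deg -0.15 roof 708.0 5.26 diff 135.61
scene collar lip 573.73 0.1 slope deg -0.1 roof 724.0 5.18 diff 150.27
scene blank lip 463.79 0.2 slope deg -0.22 roof 724.0 3.82 diff 260.21
scene disc lip 573.85 0.16 slope deg 0.12 roof 725.5 3.18 diff 151.65
```

In both cameras the collar and disc lips agree to 0.1 mm, and the blank lip is 110.0 mm further out. Handing in.

Run:
```python
from rig import env
print(env.sign_off())
```

```text
the job is handed in; nothing more can be done
None
```

I pushed the collar tray home until it met its stop. Then I hooked the shut fingertips behind the blank tray's lip and drew it out until it met its stop. I lifted the hand clear and handed in at about 12 s of the 45 s. Nothing was pinched or lifted.

**Checks that agreed:**
- **Collar tray:** its lip matches the shut disc tray's lip to 0.1 mm in both cameras, so it reads as fully home.
- **Blank tray:** it is 110.0 mm further out than those two, its full travel.
- **Contents:** the collars are standing, and the blanks and the disc are in their trays.
- **Side items:** the bottle, sanding block and screwdriver re-detected within about 4 pixels of their start. That is within the detector's noise.
- **Forces:** the highest wrist force I read was about 17 N, at the collar tray's stop.

**Checks that disagreed:**
- **Lip position:** a rough reading by eye put the collar lip about 3 mm short of the disc lip; the profile measurement replaced it.
- **Roof edge:** this cross-check was too noisy to use, so I ignored it.
- **Heights:** triangulated lip and roof heights came out 2 to 9 mm (mostly about 5 mm) below the stated ones.

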